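# Return a plaster mould to its tight row in the rack

### The job

The thick plaster mould standing loose on the table belongs in the gap in the middle of the wooden rack, which is too narrow for it now: ease the moulds on both sides of the gap apart towards the two ends of the rack, then slide the thick mould in, upright and facing like the others, until it stands fully down on the rack's floor. So that the moulds dry without warping, then press the rack's sliding end in with a firm push of about 20 N, until the whole row stands closed and bears on the end board, and let go. Dry plaster chips, so work gently: never ram, drop or force the moulds or let one fall over, and leave the mug, the tub, the bowl and the brush where they are.

Things in the scene. Friction and masses are not known exactly. Their poses are not given: they have to be found in the camera images.
- mould_e: the loose thick mould: a closed two-part plaster casting mould, a pale banded block 64 mm thick (y), 56 mm deep (x), 64 mm high, edges rounded 4 mm, 0.24 kg; its parting line runs along x. It stands on the table left or right of the rack. Origin: centre of its underside. It goes in with its x along the rack's x, either way round, held across its 56 mm depth: the neighbours leave no room at its y faces
- mould_a: first mould of the row, next to the rack's end board: like the loose one, but 42 mm thick (y), 56 mm deep (x), 60 mm high, 0.17 kg. Origin: centre of its underside. It slides loosely on the rack's floor (friction about 0.6); pushed low it slides, pushed high it may tip and lean
- mould_b: second mould of the row, before the gap: as mould_a, but 46 mm thick, 66 mm high, 0.19 kg
- mould_c: third mould of the row, beyond the gap: as mould_a, but 40 mm thick, 62 mm high, 0.16 kg
- mould_d: fourth mould of the row, next to the sliding end: as mould_a, but 44 mm thick, 68 mm high, 0.18 kg
- rack: wooden rack, fixed to the table: a trough along its y. Origin: on the table, mid-row. Floor 12 mm up; two rails along y, 59 mm apart inside, 8 mm wide, round tops 24 mm up. End board at -y, screwed down in slots: its inner face may stand anywhere from y = -123 to -117 mm, top 84 mm up. Sliding end at +y, inner face at 122 mm when fully out. Stop bar at y = 139 to 151 mm, top 28 mm up
- fence (a joint): the rack's sliding end (m): 0 = fully out against its stop, grows as it is pushed in towards the end board. The five moulds take 236 mm, which leaves 3 to 9 mm to spare when it is fully out. It slides with a friction of about 2.5 N and stays where it is left
- fence_face (a point): a point on the sliding end's inner face, midway across, 50 mm above the table. The sliding end is a dark wooden board 16 mm thick (its outer face lies 16 mm further along the rack's +y), 94 mm wide, top 76 mm above the table; it can be pushed from outside above the stop bar. Axes as the rack's
- mug: bystander: an unpainted mug, 78 mm across, 85 mm high, handle at its +y, standing on the other side of the rack from the loose mould. Origin: centre of its underside
- tub: bystander: a lidded paint tub, 72 mm across, 75 mm high, beyond the rack. Origin: centre of its underside
- bowl: bystander: an unpainted bowl, 124 mm across, 50 mm high, beyond the rack. Origin: centre of its underside
- brush: bystander: a flat brush lying on the table between robot and rack, 170 mm long. Origin: middle of its underside, x along the handle

How it is judged (in metres and radians):
On the way, in this order (a step that is already met when the one before it is completed fails the run):
1. the thick mould stands on the rack's floor between the second and third moulds (y of mould_e in the frame of rack between -0.009 and 0.012 m and x of mould_e in the frame of rack between -0.004 and 0.004 m and z of mould_e in the frame of rack between 0.01 and 0.014 m), for 0.2 s.
2. the sliding end presses the whole row on the end board: the first mould bears on it with over 6 N (contact force between mould_a and rack above 6 N), for 0.1 s.
At the end, for the whole second after the job is handed in: The thick mould stands at rest in mid-row, within 7 mm of the rack's middle along it, 4 mm across. All five moulds stand upright within 3 degrees and down on the floor within 2 mm; no more than 2 mm is open in all between the five, and 2 mm between the last and the sliding end (y of mould_e in the frame of rack between -0.007 and 0.007 m and x of mould_e in the frame of rack between -0.004 and 0.004 m and z of mould_e in the frame of rack between 0.01 and 0.014 m and angle between each of mould_e, mould_a, mould_b, mould_c, mould_d's own z axis and vertical below 0.05 rad and horizontal distance between mould_a and mould_d below 0.195 m and y of mould_d in the frame of fence_face above -0.024 m and linear speed of mould_e below 0.01 m/s and x of mould_a in the frame of rack between -0.004 and 0.004 m and z of mould_a in the frame of rack between 0.01 and 0.014 m and x of mould_b in the frame of rack between -0.004 and 0.004 m and z of mould_b in the frame of rack between 0.01 and 0.014 m and x of mould_c in the frame of rack between -0.004 and 0.004 m and z of mould_c in the frame of rack between 0.01 and 0.014 m and x of mould_d in the frame of rack between -0.004 and 0.004 m and z of mould_d in the frame of rack between 0.01 and 0.014 m); the robot touches nothing.
It fails at once if a mould of the row is pressed or knocked against the rack or its sliding end, or any two moulds together, with more than 40 N (contact force between any of mould_a, mould_b, mould_c, mould_d and rack above 40 N or contact force between any of mould_b, mould_c, mould_d, mould_e and mould_a above 40 N or contact force between any of mould_c, mould_d, mould_e and mould_b above 40 N or contact force between any of mould_d, mould_e and mould_c above 40 N or contact force between mould_e and mould_d above 40 N).
It fails at once if the thick mould is pressed or knocked against the rack with more than 50 N (contact force between mould_e and rack above 50 N).
It fails at once if the thick mould is dropped: it moves faster than 0.3 m/s with no finger on it (contact force between the fingers and mould_e below 0.1 N and linear speed of mould_e above 0.3 m/s).
It fails at once if a mould falls over (angle between any of mould_a, mould_b, mould_c, mould_d, mould_e's own z axis and vertical above 0.6 rad).
It fails at once if the mug, tub, bowl or brush is moved more than 20 mm (distance of any of mug, tub, bowl, brush from where it was at the start of the episode above 0.02 m).
It also fails if it takes over 72 s, if anything falls off the work surface, if the arm or the gripper's body presses on something with over 40 N, if the wrist force passes 120 N, or if a joint passes its speed limit or range.

### The arm

A 6-joint arm with a two-finger parallel gripper is mounted at the origin on the work surface. World frame = base frame: x ahead of the robot, y to its left, z up, the work surface at z = 0. Lengths are in mm, angles in rad, forces in N, time in s.
With the tool pointing down it reaches from about 400 to 925 mm from the base axis. Payload 12.5 kg.
Tool frame: the origin (TCP) lies at the centre of the arm's flange, where the gripper is bolted on; the fingertips stand 190 mm ahead of it and the grasp point (between the pads) lies 171 mm ahead of it; z points along the fingers, y is the line along which they close (so a half turn about z gives the same grasp; the last joint's range is limited). The gripper opens to 95 mm and grips with 3 to 60 N. Pads are 20 mm wide; open, the fingers measure 119 mm over their backs; the gripper's body (75 mm by 180 mm) begins 59 mm behind the grasp point.
Start: joints at [-1.407, 0.491, 1.559, -0, 1.092, -0.106], TCP at [166.606, -602.385, 404.761] pointing down, gripper open.
Joint ranges: [-3.1, 3.1], [-0.84, 2.19], [0.05, 2.79], [-1.13, 4.28], [0.06, 2.93], [-2.69, 2.69]. Speed limits (rad/s): [2.22, 2.22, 2.79, 3.14, 3.14, 3.14].

### API

Orientations are given as [roll, pitch, yaw] about the fixed x, y, z axes, in that order (R = Rz(yaw) Ry(pitch) Rx(roll)).
In Python, from cell import env, read_camera, search_frame, cut_out gives the robot as it stands. The module is installed in compiled form; this text tells all that it offers.
- The arm moves only by the tool move_arm, never from a script. Its argument "commands" is a list of rows, each a list of 3 entries, a list of its own where there are three numbers: the shift along the world's x, y, z normalised to -1 to 1, where 1 is 0.03 m, then the turn about the world's z normalised to -1 to 1, where 1 is 0.08 rad, then the opening, from -1 (shut) to 1 (fully open), so that 0 is half open. A call has 1 to 20 rows; each row shifts and turns the commanded pose from where the row before left it; what a row does not reach is not made up. A row lasts 1/12 s, in which the tool goes at most 41.7 mm and 7.16 degrees, less where a joint would pass 70% of its speed; a pose out of reach is approached as far as the arm can. A call with a number of a shift or a turn outside -1 to 1 is refused whole. A call with a gripper value outside its range is refused whole. The fingers move at their own pace and stop on an object; the grip force is fixed at half the most. Time passes only in rows, so rows that do not move let the fingers close. It gives the time, the measured TCP pose, the force, the opening and the grip force at its end, in the units of the state.
- env.state(): the state, without advancing time (a new reading comes with each control period).
- read_camera(name): name is "side" or "top"; returns a dict with "image" (480x640x3 uint8, red, green, blue), "fx", "fy", "cx", "cy" (pixels), "rvec" (rotation vector, rad) and "tvec" (3), from world to camera coordinates, as OpenCV has them. Camera axes: x right, y down, z forward; pixel columns grow to the right and rows downward; lengths in mm; the calibration is good to about 2 mm. A picture is of the moment at which its call begins. There is no depth.
- env.job_done(): hands the job in; it is judged then, once.
Trained networks look in a picture, given as the dict that the camera call returned (one of the last four; its "shot" number tells which), for a name from the list of things; names that differ only in an ending like _2 or _b are one class to them, and where a whole thing is asked for, a point or a joint stands for the part that bears it (a point fixed in the world has none). Each returns a list of dicts, best first, with "confidence" (0 to 1); they miss things now and then, are a little off and sometimes report something else, mostly with a low value. They report only what shows in the picture. A call takes as long as a camera call.
- search_frame(thing, picture): "at" ([column, row] in pixels, amid what is visible of it).
- cut_out(thing, picture): "region" (480x640 bool, what is visible of it) and "at" ([column, row] in pixels, amid what is visible of it).
The state is a dict: "t": time; "joints": joint angles; "qvel": joint speeds; "tau": joint torques, N m; "eef_pos": TCP position; "tcp_rot": TCP orientation; "ft_force": force on the tool from outside, world axes, zero at the start; "moment": the same for the moment, N m; "opening": opening from 0.0 (shut) to 1.0 (fully open); "grip_force": force on a finger pad.
Only numpy, scipy, OpenCV 4.12 (cv2) and the standard library are available. Lean on these libraries where they do the work, as an engineer would, in place of code of your own. Each camera call takes 0.05 s, during which the arm holds its last target. There are 200 camera calls.

## Working session

There is one attempt and no reset: what is moved stays moved. The work goes in short steps, Python scripts to look and compute and a tool call to move; the robot and the scene stay as the last step left them, time stands still between calls to the robot, and variables do not carry over. Pictures are saved under pics/ and viewed, at most 10 in all, crops included, and the job is handed in when it is done.

Besides the shell and the picture viewer there is one more tool, called after ">>>" by a JSON object that holds its "method" and its "body". move_arm: Moves the arm, as the interface text tells. Its arguments: {"type":"object","properties":{"commands":{"type":"array","items":{"type":"array"}}},"required":["commands"]}

```bash
mkdir -p pics; cat > h.py <<'E'
import numpy as np, cv2
from cell import env, read_camera, search_frame, cut_out
def KRT(p):
    K=np.array([[p['fx'],0,p['cx']],[0,p['fy'],p['cy']],[0,0,1.]]);R=cv2.Rodrigues(np.array(p['rvec'],float))[0]
    return K,R,np.array(p['tvec'],float).reshape(3)
def ray(p,uv,z):
    K,R,t=KRT(p);d=R.T@np.linalg.solve(K,[uv[0],uv[1],1.]);c=-R.T@t
    return c+d*(z-c[2])/d[2]
def proj(p,X):
    K,R,t=KRT(p);q=(K@(R@np.atleast_2d(X).T+t[:,None])).T
    return q[:,:2]/q[:,2:]
def save(p,n): cv2.imwrite('pics/'+n,p['image'][:,:,::-1])
E
python3 - <<'E'
from h import *
np.set_printoptions(precision=1,suppress=True)
print(env.state())
for c in('top','side'):
    p=read_camera(c);save(p,c+'0.png');K,R,t=KRT(p);print(c,K[0,0],'cam',-R.T@t,R)
    for n in['mould_e','mould_a','mould_b','mould_c','mould_d','rack','fence','mug','tub','bowl','brush']:
        print(n,[(np.array(d['at']),round(d['confidence'],2),ray(p,d['at'],40)[:2]) for d in search_frame(n,p)[:6]])
E
```

```text
{'t': 0.0, 'joints': array([-1.4,  0.5,  1.6,  0. ,  1.1, -0.1]), 'qvel': array([-0., -0., -0., -0.,  0., -0.]), 'tau': array([ -0. , -61.3, -25.8,   0.1,   0. ,  -0. ]), 'eef_pos': array([ 166.6, -602.4,  404.2]), 'tcp_rot': array([-3.1, -0. ,  0.3]), 'ft_force': array([-0.7,  0.3, -0.3]), 'moment': array([-0.,  0., -0.]), 'grip_force': 0.0, 'opening': 1.0017063675878655}
top 546.8707020988817 cam [ 384.1  -21.6 1206.5] [[-0.  -1.  -0. ]
 [-1.   0.  -0.2]
 [ 0.2  0.  -1. ]]
mould_e [(array([353.8, 239.7]), 0.82, array([587.2, -88.3])), (array([155.2, 291.7]), 0.74, array([483.9, 338.7])), (array([274.3, 250.7]), 0.7, array([566.8,  84. ])), (array([355.2, 161.8]), 0.43, array([762.7, -96.9]))]
mould_a [(array([353.8, 239.7]), 0.82, array([587.2, -88.3])), (array([155.2, 291.7]), 0.74, array([483.9, 338.7])), (array([274.3, 250.7]), 0.7, array([566.8,  84. ])), (array([355.2, 161.8]), 0.43, array([762.7, -96.9]))]
mould_b [(array([353.8, 239.7]), 0.82, array([587.2, -88.3])), (array([155.2, 291.7]), 0.74, array([483.9, 338.7])), (array([274.3, 250.7]), 0.7, array([566.8,  84. ])), (a
[... 2467 characters left out ...]
  54.7])), (array([322.5, 238. ]), 0.84, array([583.8,  -5.9])), (array([280.1, 170.6]), 0.83, array([492.6, 331.6])), (array([316.4, 208.1]), 0.82, array([579.7, 120.9])), (array([324.4, 249. ]), 0.51, array([584.3, -46.5])), (array([412.1, 261.5]), 0.45, array([ 759.2, -104.8]))]
rack [(array([323. , 272.1]), 0.74, array([ 574.8, -122.4]))]
fence [(array([298.3, 201.8]), 0.86, array([536.8, 155. ]))]
mug [(array([302.9, 357.5]), 0.71, array([ 524.6, -330.5])), (array([321.6, 237.7]), 0.29, array([581.9,  -4.5]))]
tub [(array([383.8, 214. ]), 0.82, array([737.8,  79.4]))]
bowl [(array([413. , 259.8]), 0.83, array([762.4, -99.4]))]
brush [(array([244.2, 248.4]), 0.92, array([413.5, -29.1]))]
```

```bash
python3 - <<'E'
import cv2
a=cv2.imread('pics/top0.png');cv2.imwrite('pics/t0c.png',cv2.resize(a[175:325,230:400],None,fx=4,fy=4,interpolation=cv2.INTER_CUBIC)[:600])
a=cv2.imread('pics/side0.png');cv2.imwrite('pics/s0c.png',cv2.resize(a[140:310,230:430],None,fx=3.5,fy=3.5,interpolation=cv2.INTER_CUBIC))
E
```

```text
(no output)
```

View pics/top0.png

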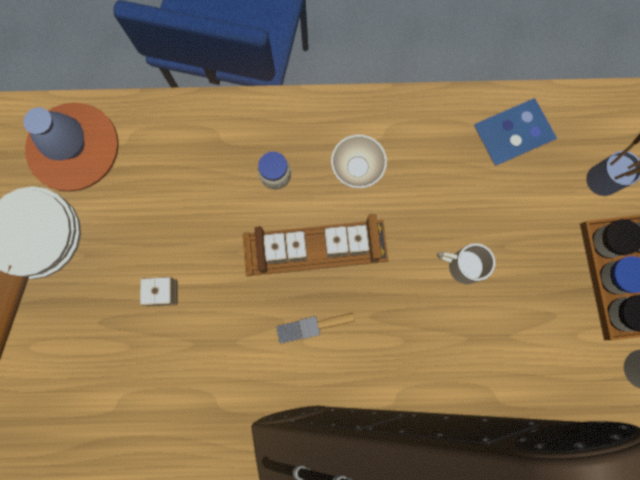

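View pics/t0c.png

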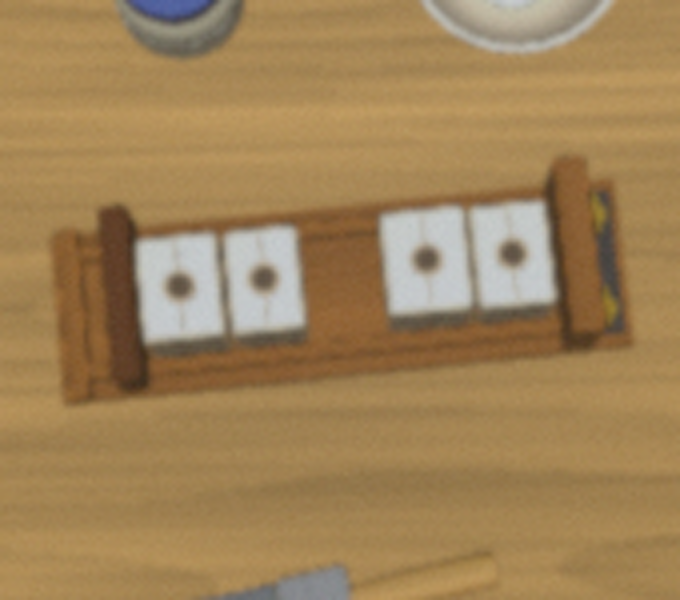

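View pics/s0c.png

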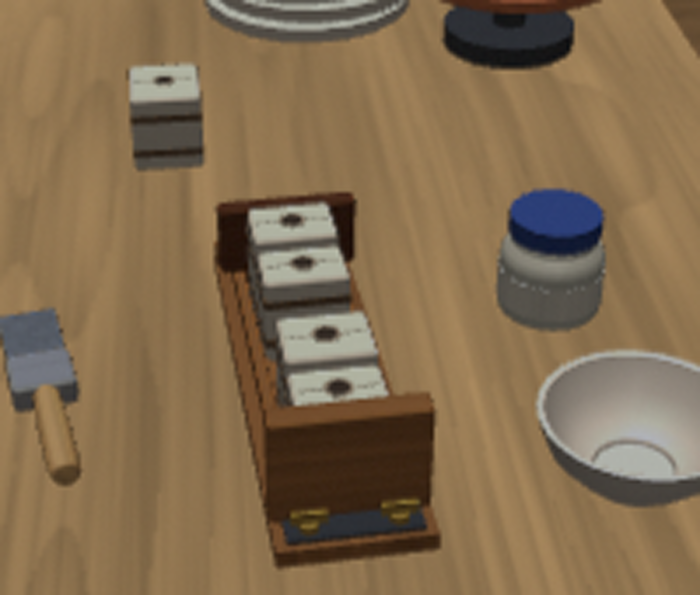

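```bash
cat >> h.py <<'E'
def hole(p,uv,r=5):
    u,v=[int(round(x)) for x in uv];g=cv2.cvtColor(p['image'],cv2.COLOR_RGB2GRAY).astype(float)[v-r:v+r+1,u-r:u+r+1]
    w=np.clip(np.percentile(g,75)-25-g,0,None);yy,xx=np.mgrid[v-r:v+r+1,u-r:u+r+1]
    return (w*xx).sum()/w.sum(),(w*yy).sum()/w.sum()
def topquad(p,uv,z,r=22):
    g=p['image'].min(2);m=np.zeros_like(g);u,v=[int(round(x)) for x in uv]
    m[v-r:v+r,u-r:u+r]=(g[v-r:v+r,u-r:u+r]>165)
    n,l,s,c=cv2.connectedComponentsWithStats(m);i=1+np.argmax(s[1:,4])
    ys,xs=np.nonzero(l==i);P=np.array([ray(p,(a,b),z)[:2] for a,b in zip(xs,ys)],np.float32)
    return cv2.minAreaRect(P)
E
python3 - <<'E'
from h import *
np.set_printoptions(precision=1,suppress=True)
p=read_camera('top');C={}
for n,x,y,z in[('d',179,286,80),('c',264,278,74),('b',427,258,78),('a',512,254,72)]:
    h=hole(p,(230+x/4,175+y/4));C[n]=ray(p,h,z)[:2];print(n,np.array(h),C[n],topquad(p,h,z,12))
h=hole(p,(154.5,291));print('e',np.array(h),ray(p,h,64)[:2],topquad(p,h,64))
v=C['d']-C['a'];print('rack yaw',np.arctan2(-v[0],v[1]),np.linalg.norm(v))
# board corners from crop
for n,x,y,z in[('fence outer far',100,208,76),('fence inner far',130,208,76),('fence outer near',118,384,76),('fence inner near',146,384,76),
 ('end in far',553,158,84),('end out far',586,158,84),('end in near',570,343,84),('end out near',604,330,84),('stop far',52,234,28),('stop near',66,402,20),('base right far',612,182,12),('base right near',632,344,12)]:
    print(n,ray(p,(230+x/4,175+y/4),z)[:2])
s=read_camera('side');K=3.5
for n,x,y,z in[('d',292,220,80),('c',303,262,74),('b',326,333,78),('a',339,387,72),('e',164,80,64)]:
    h=hole(s,(230+x/K,140+y/K),4);print('side',n,ray(s,h,z)[:2])
for n in('tub','bowl','brush','mug'):
    r=cut_out(n,p)
    if r: 
        ys,xs=np.nonzero(r[0]['region']);print(n,ray(p,(xs.min(),ys.max()),30)[:2],ray(p,(xs.max(),ys.min()),30)[:2])
E
```

```text
d [274.4 246.1] [570.3  80.1] ((571.422607421875, 79.9457015991211), (39.664146423339844, 49.039669036865234), 89.84674072265625)
c [295.5 244.1] [574.4  36.3] ((575.7860107421875, 36.32941818237305), (35.70008850097656, 49.165374755859375), 89.44196319580078)
b [336.2 239.4] [582.1 -49.2] ((582.5333862304688, -49.28690719604492), (49.947418212890625, 41.35361862182617), 4.6023149490356445)
a [357.7 237.9] [585.2 -94.7] ((585.2230224609375, -94.63418579101562), (50.76010513305664, 37.349727630615234), 4.226986885070801)
e [154.5 290.2] [484.9 332.9] ((484.6686706542969, 332.8828125), (51.283451080322266, 56.66922378540039), 1.7834293842315674)
rack yaw 0.0849137684833251 175.40968401068508
fence outer far [612.6 121.2]
fence inner far [612.3 105.4]
fence outer near [519.1 111.8]
fence inner near [518.8  97.2]
end in far [ 632.5 -117.8]
end out far [ 632.2 -135.1]
end in near [ 534.5 -123. ]
end out near [ 540.9 -140.9]
stop far [608.4 153.6]
stop near [516.6 146.7]
base right far [ 634.  -156.3]
base right near [ 542.8 -163.6]
side d [569.   81.7]
side c [573.1  38.4]
side b [580.5 -48. ]
side a [584.2 -97. ]
side e [483.5 334.7]
bowl [706.5 -41.9] [ 827.4 -169. ]
brush [370.9  82.5] [430.3 -84.3]
mug [ 488.3 -264.6] [ 572.7 -393.6]
```

>>> {"method": "move_arm", "body": {"commands": [[[0.68,0.99,0],0.86,-0.54],[[0.68,0.99,0],0.86,-0.54],[[0.68,0.99,0],0.86,-0.54],[[0.68,0.99,0],0.86,-0.54],[[0.68,0.99,0],0.86,-0.54],[[0.68,0.99,0],0.86,-0.54],[[0.68,0.99,0],0.86,-0.54],[[0.68,0.99,0],0.86,-0.54],[[0.68,0.99,0],0.86,-0.54],[[0.68,0.99,0],0.86,-0.54],[[0.68,0.99,0],0.86,-0.54],[[0.68,0.99,0],0.86,-0.54],[[0.68,0.99,0],0.86,-0.54],[[0.68,0.99,0],0.86,-0.54],[[0.68,0.99,0],0.86,-0.54],[[0.68,0.99,0],0.86,-0.54],[[0.68,0.99,0],0.86,-0.54],[[0.68,0.99,0],0.86,-0.54],[[0.68,0.99,0],0.86,-0.54],[[0.68,0.99,0],0.86,-0.54]]}}

```text
t: 3.17
eef_pos: [575.3, -6.6, 404.9]
tcp_rot: [3.141, 0.0, 1.649]
ft_force: [0.0, -0.5, 0.2]
opening: 0.229
grip_force: 0.0
```

>>> {"method": "move_arm", "body": {"commands": [[[0.06,0.06,-1],0.09,-0.54],[[0,0,-1],0,-0.54],[[0,0,-1],0,-0.54],[[0,0,-0.8],0,-0.54],[[0,0,0],0,-0.54]]}}

```text
t: 3.58
eef_pos: [575.7, -6.4, 286.7]
tcp_rot: [-3.135, -0.001, 1.653]
ft_force: [-0.1, 0.7, -0.1]
opening: 0.229
grip_force: 0.0
```

```bash
python3 - <<'E'
from h import *
a=[]
for c in('top','side'):
    p=read_camera(c);i=p['image'][:,:,::-1]
    i=i[150:330,210:410] if c=='top' else i[130:310,220:420]
    a.append(cv2.resize(i,(400,360),interpolation=cv2.INTER_CUBIC))
cv2.imwrite('pics/m1.png',np.hstack(a));print(env.state()['eef_pos'])
E
```

```text
[576.65612184  -6.6462538  290.91780161]
```

View pics/m1.png

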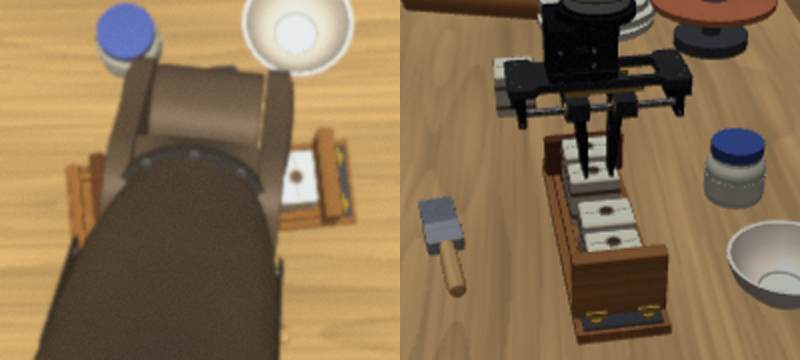

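```bash
python3 - <<'E'
from h import *
p=read_camera('side');s=env.state();print(s['eef_pos'],s['ft_force'])
print(ray(p,(320,218.3),101),proj(p,[[577,-6,101],[577,-6,20]]))
E
```

```text
[576.805117    -6.66692759 291.8980963 ] [-0.03073809  0.02135682  0.74336781]
[577.48077874 -19.7043987  101.        ] [[319.25420268 214.8228059 ]
 [319.5146786  245.49752668]]
```

>>> {"method": "move_arm", "body": {"commands": [[[0,0.04,-0.5],0,-0.54],[[0,0,-0.5],0,-0.54],[[0,0,-0.5],0,-0.54],[[0,0,-0.5],0,-0.54],[[0,0,-0.4],0,-0.54],[[0,0,-0.2],0,-0.54],[[0,0,-0.1],0,-0.54],[[0,0,0],0,-0.54],[[0,0,0],0,-0.54]]}}

```text
t: 4.48
eef_pos: [576.6, -5.4, 210.5]
tcp_rot: [3.141, 0.0, 1.653]
ft_force: [-0.3, 0.3, -0.7]
opening: 0.228
grip_force: 0.0
```

>>> {"method": "move_arm", "body": {"commands": [[[-0.01,0.1,0],0,-0.54],[[-0.01,0.1,0],0,-0.54],[[-0.01,0.1,0],0,-0.54],[[-0.005,0.05,0],0,-0.54],[[-0.005,0.05,0],0,-0.54],[[-0.005,0.05,0],0,-0.54],[[-0.005,0.05,0],0,-0.54],[[-0.005,0.05,0],0,-0.54],[[-0.005,0.05,0],0,-0.54]]}}

```text
t: 5.23
eef_pos: [574.8, 12.3, 210.1]
tcp_rot: [3.141, 0.001, 1.653]
ft_force: [1.3, -7.3, 4.2]
opening: 0.236
grip_force: 3.6
```

>>> {"method": "move_arm", "body": {"commands": [[[-0.005,0.05,0],0,-0.54],[[-0.005,0.05,0],0,-0.54],[[-0.005,0.05,0],0,-0.54],[[-0.005,0.05,0],0,-0.54],[[-0.005,0.05,0],0,-0.54],[[-0.005,0.05,0],0,-0.54],[[-0.005,0.05,0],0,-0.54]]}}

```text
t: 5.82
eef_pos: [573.9, 22.7, 210.0]
tcp_rot: [3.14, 0.001, 1.653]
ft_force: [1.7, -6.5, 3.0]
opening: 0.231
grip_force: 3.4
```

>>> {"method": "move_arm", "body": {"commands": [[[-0.003,0.03,0],0,-0.54],[[-0.003,0.03,0],0,-0.54],[[-0.003,0.03,0],0,-0.54],[[-0.003,0.03,0],0,-0.54]]}}

```text
t: 6.15
eef_pos: [573.7, 25.5, 210.1]
tcp_rot: [3.14, 0.002, 1.653]
ft_force: [1.4, -24.1, 5.0]
opening: 0.231
grip_force: 12.1
```

```bash
python3 - <<'E'
from h import *
p=read_camera('top');i=p['image'][:,:,::-1][180:300,220:400]
cv2.imwrite('pics/m2.png',cv2.resize(i,None,fx=4,fy=4,interpolation=cv2.INTER_CUBIC));s=env.state();print(s['eef_pos'],s['ft_force'])
E
```

```text
[573.64632602  25.45019737 210.09814129] [  1.97790792 -16.11896507   2.33164257]
```

View pics/m2.png

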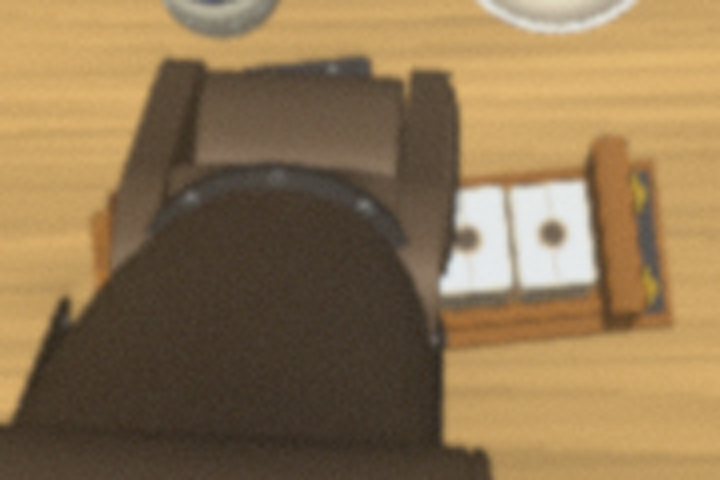

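>>> {"method": "move_arm", "body": {"commands": [[[0.01,-0.1,0],0,-0.54],[[0.03,-0.3,0],0,-0.54],[[0.03,-0.3,0],0,-0.54],[[0.02,-0.3,0],0,-0.54],[[0.01,-0.15,0],0,-0.54],[[0.005,-0.06,0],0,-0.54],[[0.005,-0.05,0],0,-0.54],[[0.005,-0.05,0],0,-0.54],[[0.005,-0.05,0],0,-0.54]]}}

```text
t: 6.95
eef_pos: [576.8, -14.0, 209.7]
tcp_rot: [-3.142, -0.0, 1.653]
ft_force: [-0.4, 0.0, 0.4]
opening: 0.229
grip_force: 0.0
```

>>> {"method": "move_arm", "body": {"commands": [[[0.003,-0.03,0],0,-0.54],[[0.003,-0.03,0],0,-0.54],[[0.003,-0.03,0],0,-0.54],[[0.003,-0.03,0],0,-0.54],[[0.003,-0.03,0],0,-0.54]]}}

```text
t: 7.37
eef_pos: [577.2, -18.4, 209.8]
tcp_rot: [3.142, -0.0, 1.653]
ft_force: [-0.6, 3.2, 0.1]
opening: 0.229
grip_force: 1.4
```

>>> {"method": "move_arm", "body": {"commands": [[[0.002,-0.025,0],0,-0.54],[[0.002,-0.025,0],0,-0.54],[[0.002,-0.025,0],0,-0.54],[[0.002,-0.025,0],0,-0.54]]}}

```text
t: 7.7
eef_pos: [577.4, -20.9, 209.8]
tcp_rot: [-3.142, -0.001, 1.653]
ft_force: [0.2, 18.1, 3.0]
opening: 0.229
grip_force: 9.1
```

>>> {"method": "move_arm", "body": {"commands": [[[-0.01,0.1,0],0,-0.54],[[-0.02,0.2,0],0,-0.54],[[-0.02,0.2,0],0,-0.54],[[0,0,0.5],0,-0.54],[[0,0,1],0,-0.2],[[0,0,1],0,0.2],[[-0.2,0.75,0.5],-0.05,1],[[-0.2,0.75,0],-0.05,1],[[-0.2,0.75,0],-0.05,1],[[-0.2,0.75,0],-0.05,1],[[-0.2,0.75,0],-0.05,1],[[-0.2,0.75,0],-0.05,1],[[-0.2,0.75,0],-0.05,1],[[-0.2,0.75,0],-0.05,1],[[-0.2,0.75,0],-0.05,1],[[-0.2,0.75,0],-0.05,1],[[-0.2,0.75,0],-0.05,1],[[-0.2,0.75,0],-0.05,1],[[-0.2,0.75,0],-0.04,1],[[-0.2,0.75,0],0,1]]}}

```text
t: 9.37
eef_pos: [491.3, 309.7, 299.8]
tcp_rot: [3.141, 0.0, 1.602]
ft_force: [-0.1, -0.8, 0.9]
opening: 0.998
grip_force: 0.0
```

```bash
python3 - <<'E'
from h import *
np.set_printoptions(precision=1,suppress=True)
p=read_camera('top');i=p['image'][:,:,::-1][180:300,220:400]
cv2.imwrite('pics/m3.png',cv2.resize(i,None,fx=4,fy=4,interpolation=cv2.INTER_CUBIC));s=env.state();print(s['eef_pos'],s['ft_force'],s['tcp_rot'][2])
yaw=.085;u=np.array([-np.sin(yaw),np.cos(yaw)]);e=np.array([np.cos(yaw),np.sin(yaw)])
for n,g,z in[('d',(577,100),80),('c',(575,58),74),('b',(582,-52),78),('a',(586,-98),72)]:
    h=proj(p,[[*g,z]])[0];h=hole(p,hole(p,h,5),5);X=ray(p,h,z)[:2];print(n,X,'s,t',u@X,e@X)
E
```

```text
[490.4 312.6 299.8] [-0.8  1.9 -0.3] 1.6034482272186668
d [568.9  98.3] s,t 49.6227606065009 575.2339604105097
c [572.9  56.5] s,t 7.697125045608686 575.6694909057666
b [582.7 -55.1] s,t -104.36820652985466 575.9390622480763
a [585.8 -99.2] s,t -148.55812089094405 575.3021596890242
```

View pics/m3.png

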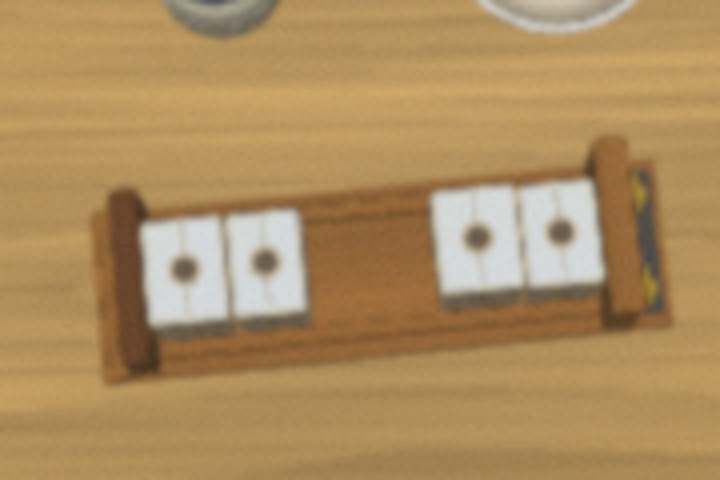

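>>> {"method": "move_arm", "body": {"commands": [[[-0.2,0.68,0],0,1],[[0,0,0],0,1],[[0,0,-0.7],0,1],[[0,0,-0.7],0,1],[[0,0,-0.7],0,1],[[0,0,-0.5],0,1],[[0,0,-0.2],0,1],[[0,0,-0.05],0,1],[[0,0,0],0,1],[[0,0,0],0,1]]}}

```text
t: 10.25
eef_pos: [486.2, 328.8, 215.1]
tcp_rot: [3.14, -0.0, 1.602]
ft_force: [-0.2, -0.3, -0.2]
opening: 0.997
grip_force: 0.0
```

>>> {"method": "move_arm", "body": {"commands": [[[-0.06,0.137,0],0,1],[[0,0,0],0,1],[[0,0,0],0,0.3],[[0,0,0],0,0.2],[[0,0,0],0,0],[[0,0,0],0,-0.2],[[0,0,0],0,-0.5],[[0,0,0],0,-1],[[0,0,0],0,-1],[[0,0,0],0,-1],[[0,0,0],0,-1],[[0,0,0],0,-1]]}}

```text
t: 11.25
eef_pos: [484.2, 332.9, 214.3]
tcp_rot: [3.141, 0.0, 1.602]
ft_force: [0.8, 0.2, -0.4]
opening: 0.589
grip_force: 30.0
```

```bash
python3 - <<'E'
from h import *
np.set_printoptions(precision=2,suppress=True)
s=env.state();print(s['eef_pos'],s['ft_force'],s['moment'],s['tcp_rot'],s['opening'],s['grip_force'])
E
```

```text
[484.21 332.9  214.26] [ 0.79  0.23 -0.41] [-0.04 -0.19 -0.02] [3.14 0.   1.6 ] 0.5891089823120066 29.99285009689629
```

>>> {"method": "move_arm", "body": {"commands": [[[0,0,0.3],0,-1],[[0,0,0.7],0,-1],[[0,0,1],0,-1],[[0,0,1],0,-1],[[0,0,0.5],0,-1],[[0.2,-0.7,0],0.05,-1],[[0.2,-0.7,0],0.05,-1],[[0.2,-0.7,0],0.05,-1],[[0.2,-0.7,0],0.05,-1],[[0.2,-0.7,0],0.05,-1],[[0.2,-0.7,0],0.05,-1],[[0.2,-0.7,0],0.05,-1],[[0.2,-0.7,0],0.05,-1],[[0.2,-0.7,0],0.05,-1],[[0.2,-0.7,0],0.05,-1],[[0.2,-0.7,0],0.05,-1],[[0.2,-0.7,0],0.05,-1],[[0.2,-0.7,0],0.06,-1],[[0.2,-0.7,0],0,-1],[[0.2,-0.7,0],0,-1]]}}

```text
t: 12.92
eef_pos: [574.2, 16.9, 319.8]
tcp_rot: [3.142, -0.0, 1.655]
ft_force: [0.1, 0.5, -2.1]
opening: 0.592
grip_force: 30.0
```

>>> {"method": "move_arm", "body": {"commands": [[[0,0,0],0,-1],[[0,0,0],0,-1]]}}

```text
t: 13.08
eef_pos: [574.2, 17.1, 319.6]
tcp_rot: [3.142, -0.0, 1.653]
ft_force: [-0.7, -0.0, -2.3]
opening: 0.589
grip_force: 30.0
```

>>> {"method": "move_arm", "body": {"commands": [[[0.09,-0.49,-0.3],0.03,-1],[[0,0,-0.3],0,-1],[[0,0,0],0,-1],[[0,0,0],0,-1]]}}

```text
t: 13.42
eef_pos: [576.6, 4.1, 300.9]
tcp_rot: [-3.14, -0.0, 1.657]
ft_force: [-0.1, 0.0, -2.3]
opening: 0.591
grip_force: 30.0
```

```bash
python3 - <<'E'
from h import *
np.set_printoptions(precision=2,suppress=True)
s=env.state();print(s['eef_pos'],s['ft_force'],s['tcp_rot'])
p=read_camera('side');i=p['image'][:,:,::-1][130:310,220:420]
cv2.imwrite('pics/m4.png',cv2.resize(i,None,fx=3.3,fy=3.3,interpolation=cv2.INTER_CUBIC))
E
```

```text
[576.6    4.08 300.92] [-0.15  0.02 -2.32] [-3.14 -0.    1.66]
```

View pics/m4.png

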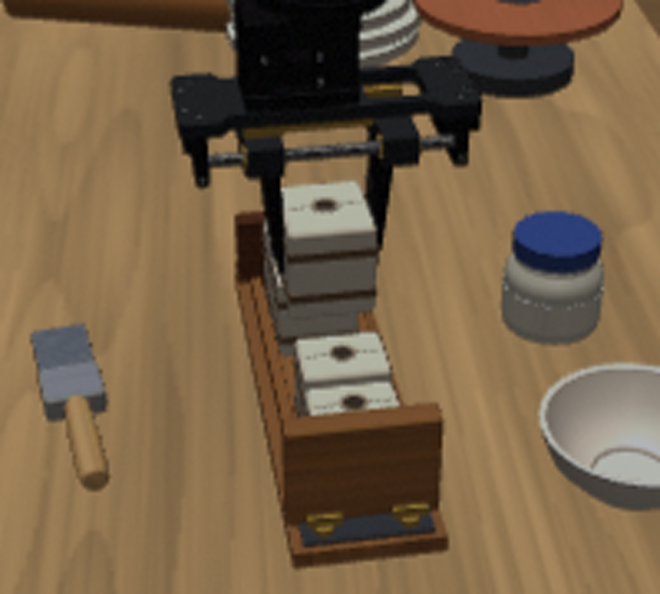

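```bash
python3 - <<'E'
from h import *
np.set_printoptions(precision=2,suppress=True)
p=read_camera('side');s=env.state();print(s['eef_pos'])
yaw=.085;u=np.array([-np.sin(yaw),np.cos(yaw)]);e=np.array([np.cos(yaw),np.sin(yaw)])
for n,x,y,z in[('e',325,206,s['eef_pos'][2]-214.3+64),('b',343,352,78),('a',355,402,72)]:
    X=ray(p,hole(p,(220+x/3.3,130+y/3.3),4),z)[:2];print(n,X,'s,t',u@X,e@X)
E
```

```text
[576.8    4.05 301.55]
e [576.     5.04] s,t -43.87569949029838 574.3467510990553
b [581.44 -53.91] s,t -103.08071162521648 574.7637089794233
a [ 585.12 -101.73] s,t -151.0333408993056 574.3663890232973
```

>>> {"method": "move_arm", "body": {"commands": [[[0,-0.055,-0.1],0,-1],[[0,0,-0.1],0,-1],[[0,0,-0.07],0,-1],[[0,0,-0.07],0,-1],[[0,0,-0.07],0,-1],[[0,0,-0.07],0,-1],[[0,0,-0.07],0,-1],[[0,0,-0.07],0,-1],[[0,0,0],0,-1]]}}

```text
t: 14.27
eef_pos: [576.8, 1.5, 282.2]
tcp_rot: [-3.141, -0.0, 1.657]
ft_force: [-0.0, 0.4, -1.5]
opening: 0.587
grip_force: 30.0
```

>>> {"method": "move_arm", "body": {"commands": [[[0,0.02,-0.1],0,-1],[[0,0,-0.1],0,-1],[[0,0,-0.1],0,-1],[[0,0,-0.1],0,-1],[[0,0,-0.1],0,-1],[[0,0,-0.1],0,-1],[[0,0,-0.1],0,-1],[[0,0,-0.1],0,-1],[[0,0,-0.1],0,-1],[[0,0,-0.1],0,-1],[[0,0,-0.1],0,-1],[[0,0,-0.1],0,-1],[[0,0,-0.1],0,-1],[[0,0,0],0,-1]]}}

```text
t: 15.43
eef_pos: [576.8, 2.2, 243.0]
tcp_rot: [-3.141, -0.0, 1.657]
ft_force: [0.5, 0.4, -2.4]
opening: 0.589
grip_force: 30.0
```

>>> {"method": "move_arm", "body": {"commands": [[[0,0,-0.05],0,-1],[[0,0,-0.05],0,-1],[[0,0,-0.05],0,-1],[[0,0,-0.05],0,-1],[[0,0,-0.05],0,-1],[[0,0,0],0,-1]]}}

```text
t: 15.93
eef_pos: [576.9, 2.2, 235.9]
tcp_rot: [-3.141, -0.0, 1.657]
ft_force: [0.2, -0.3, -2.2]
opening: 0.589
grip_force: 30.0
```

>>> {"method": "move_arm", "body": {"commands": [[[0,0,-0.05],0,-1],[[0,0,-0.05],0,-1],[[0,0,-0.05],0,-1],[[0,0,-0.04],0,-1],[[0,0,-0.03],0,-1],[[0,0,-0.02],0,-1],[[0,0,0],0,-1]]}}

```text
t: 16.52
eef_pos: [576.9, 2.2, 228.8]
tcp_rot: [-3.141, -0.0, 1.657]
ft_force: [0.6, 0.3, -1.9]
opening: 0.586
grip_force: 30.0
```

>>> {"method": "move_arm", "body": {"commands": [[[0,0,-0.02],0,-1],[[0,0,-0.02],0,-1],[[0,0,-0.02],0,-1],[[0,0,-0.02],0,-1],[[0,0,0],0,-1]]}}

```text
t: 16.93
eef_pos: [576.9, 2.2, 226.5]
tcp_rot: [-3.142, -0.0, 1.657]
ft_force: [-0.0, -0.4, -1.8]
opening: 0.586
grip_force: 30.0
```

>>> {"method": "move_arm", "body": {"commands": [[[0,0,-0.015],0,-1],[[0,0,-0.015],0,-1],[[0,0,0],0,-1]]}}

```text
t: 17.18
eef_pos: [576.9, 2.2, 226.2]
tcp_rot: [3.141, 0.0, 1.657]
ft_force: [-2.3, -0.1, 6.2]
opening: 0.588
grip_force: 30.0
```

>>> {"method": "move_arm", "body": {"commands": [[[0,0,0],0,0.2],[[0,0,0],0,0.25],[[0,0,0],0,0.35],[[0,0,0],0,0.5],[[0,0,0],0,0.7],[[0,0,0],0,0.7],[[0,0,0.1],0,0.7],[[0,0,0.3],0,0.7],[[0,0,1],0,0.7],[[0,0,1],0,0.7],[[0,0,1],0,0.7],[[0,0,0.6],0,0.7]]}}

```text
t: 18.18
eef_pos: [576.9, 2.2, 349.5]
tcp_rot: [3.138, 0.001, 1.657]
ft_force: [0.5, -0.0, 0.4]
opening: 0.85
grip_force: 0.0
```

>>> {"method": "move_arm", "body": {"commands": [[[-0.08,0.9,0],0,-0.54],[[-0.08,0.9,0],0,-0.54],[[-0.08,0.9,0],0,-0.54],[[-0.08,0.9,0],0,-0.54],[[-0.08,0.9,0],0,-0.54],[[-0.08,0.9,0],0,-0.54],[[0,0,0],0,-0.54],[[0,0,-0.8],0,-0.54],[[0,0,-0.8],0,-0.54],[[0,0,-0.8],0,-0.54],[[0,0,-0.8],0,-0.54],[[0,0,-0.6],0,-0.54],[[0,0,-0.3],0,-0.54],[[0,0,0],0,-0.54],[[0,0,0],0,-0.54]]}}

```text
t: 19.43
eef_pos: [562.8, 163.9, 223.3]
tcp_rot: [3.141, 0.0, 1.657]
ft_force: [0.4, -0.1, 1.2]
opening: 0.231
grip_force: 0.0
```

```bash
python3 - <<'E'
from h import *
np.set_printoptions(precision=1,suppress=True)
s=env.state();print(s['eef_pos'],s['ft_force'],s['tcp_rot'])
p=read_camera('top');i=p['image'][:,:,::-1][180:300,220:400]
cv2.imwrite('pics/m5.png',cv2.resize(i,None,fx=4,fy=4,interpolation=cv2.INTER_CUBIC))
yaw=.085;u=np.array([-np.sin(yaw),np.cos(yaw)]);e=np.array([np.cos(yaw),np.sin(yaw)])
for n,g,z in[('e',(577,2),76),('b',(582.7,-55),78),('a',(585.8,-99),72)]:
    h=proj(p,[[*g,z]])[0];h=hole(p,hole(p,h,5),5);X=ray(p,h,z)[:2];print(n,X,'s,t',u@X,e@X,topquad(p,h,z,12)[2])
E
```

```text
[562.8 163.9 223.3] [ 0.4 -0.1  1.2] [3.1 0.  1.7]
e [577.3   2.4] s,t -46.66825226178913 575.4426894291756 88.7799301147461
b [582.7 -55.1] s,t -104.33379380017203 575.9578616336662 88.73616027832031
a [585.8 -99.1] s,t -148.52564532096238 575.3053948917433 88.74930572509766
```

View pics/m5.png

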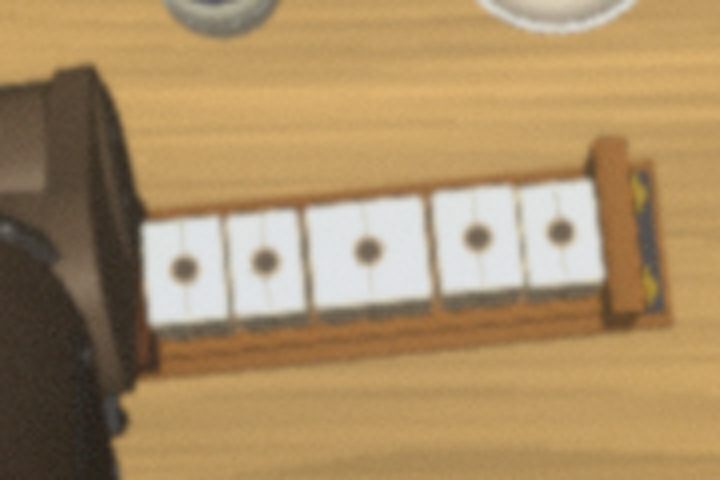

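>>> {"method": "move_arm", "body": {"commands": [[[0.02,-0.15,0.05],0,-0.54],[[0.01,-0.15,0],0,-0.54],[[0.003,-0.04,0],0,-0.54],[[0.003,-0.04,0],0,-0.54],[[0.003,-0.04,0],0,-0.54],[[0.003,-0.04,0],0,-0.54],[[0.003,-0.04,0],0,-0.54],[[0.003,-0.04,0],0,-0.54]]}}

```text
t: 20.15
eef_pos: [563.9, 148.0, 224.1]
tcp_rot: [3.142, -0.0, 1.657]
ft_force: [-1.2, 6.7, 2.4]
opening: 0.23
grip_force: 3.5
```

>>> {"method": "move_arm", "body": {"commands": [[[0.002,-0.025,0],0,-0.54],[[0.002,-0.025,0],0,-0.54],[[0.002,-0.025,0],0,-0.54],[[0,0,0],0,-0.54]]}}

```text
t: 20.48
eef_pos: [564.1, 146.1, 224.1]
tcp_rot: [3.141, -0.001, 1.657]
ft_force: [-0.6, 4.1, 0.1]
opening: 0.231
grip_force: 2.2
```

>>> {"method": "move_arm", "body": {"commands": [[[0.002,-0.025,0],0,-0.54],[[0.002,-0.025,0],0,-0.54],[[0.002,-0.02,0],0,-0.54],[[0.002,-0.02,0],0,-0.54],[[0,0,0],0,-0.54]]}}

```text
t: 20.9
eef_pos: [564.3, 143.5, 224.2]
tcp_rot: [3.141, -0.001, 1.657]
ft_force: [0.2, 5.3, -0.6]
opening: 0.225
grip_force: 2.9
```

>>> {"method": "move_arm", "body": {"commands": [[[0.001,-0.02,0],0,-0.54],[[0.002,-0.02,0],0,-0.54],[[0.001,-0.02,0],0,-0.54],[[0,0,0],0,-0.54]]}}

```text
t: 21.23
eef_pos: [564.3, 142.5, 224.2]
tcp_rot: [3.141, -0.002, 1.656]
ft_force: [-0.6, 15.3, -0.1]
opening: 0.228
grip_force: 7.5
```

>>> {"method": "move_arm", "body": {"commands": [[[0,-0.01,0],0,-0.54],[[0,-0.01,0],0,-0.54],[[0,0,0],0,-0.54],[[0,0,0],0,-0.54]]}}

```text
t: 21.57
eef_pos: [564.3, 142.3, 224.2]
tcp_rot: [3.141, -0.002, 1.656]
ft_force: [-1.2, 19.5, -0.7]
opening: 0.228
grip_force: 9.8
```

>>> {"method": "move_arm", "body": {"commands": [[[0,-0.01,0],0,-0.54],[[0,0,0],0,-0.54],[[0,0,0],0,-0.54],[[0,0,0],0,-0.54]]}}

```text
t: 21.9
eef_pos: [564.3, 142.3, 224.2]
tcp_rot: [3.141, -0.003, 1.656]
ft_force: [-0.3, 21.5, 0.2]
opening: 0.229
grip_force: 11.0
```

>>> {"method": "move_arm", "body": {"commands": [[[0,0.02,0],0,-0.54],[[0,0.03,0],0,-0.54],[[-0.01,0.1,0],0,-0.54],[[-0.03,0.4,0],0,-0.54],[[-0.04,0.5,0],0,-0.54],[[0,0,1],0,-0.54],[[0,0,1],0,-0.54],[[0,0.5,1],0,-0.54],[[0,1,1],0,-0.54],[[0,1,0],0,-0.54],[[0,1,0],0,-0.54],[[0,0,0],0,-0.54]]}}

```text
t: 22.9
eef_pos: [561.3, 280.8, 344.3]
tcp_rot: [3.14, -0.001, 1.66]
ft_force: [-0.7, 0.5, -1.0]
opening: 0.232
grip_force: 0.0
```

```bash
python3 - <<'E'
from h import *
np.set_printoptions(precision=1,suppress=True)
s=env.state();print(s['t'],s['eef_pos'],s['ft_force'])
p=read_camera('top');i=p['image'][:,:,::-1][180:300,220:400];q=read_camera('side')['image'][:,:,::-1][150:310,240:400]
cv2.imwrite('pics/m6.png',np.hstack([cv2.resize(i,(450,300)),cv2.resize(q,(300,300))]))
yaw=.085;u=np.array([-np.sin(yaw),np.cos(yaw)]);e=np.array([np.cos(yaw),np.sin(yaw)])
for n,g,z in[('d',(569.3,93),80),('c',(573,51),74),('e',(577,-1),76),('b',(582.7,-55),78),('a',(585.8,-99),72)]:
    h=proj(p,[[*g,z]])[0];h=hole(p,hole(p,h,5),5);X=ray(p,h,z)[:2];print(n,X,'s,t',u@X+49.2,e@X)
E
```

```text
22.9 [561.3 280.8 344.3] [-0.7  0.5 -1. ]
d [569.4  93.1] s,t 93.6631359027829 575.2927688849551
c [573.4  51.3] s,t 51.67003508219828 575.6779891194885
e [577.5  -0.4] s,t -0.25381889558161674 575.4096199024825
b [582.7 -55.2] s,t -55.237253692750116 575.8684770523023
a [585.8 -99.2] s,t -99.32891246138892 575.3102494143269
```

View pics/m6.png

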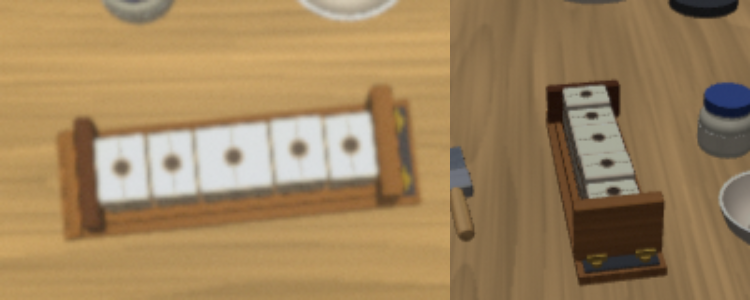

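The row stands closed: a to d measures 193 mm, the thick mould sits mid-row, and the robot is clear.

```bash
python3 -c "
from cell import env
print(env.job_done())"
```

```text
the job is handed in; nothing more can be done
None
```

The job is handed in at about 23 s: the thick mould stands on the rack's floor in mid-row, the sliding end was pressed in to about 21 N, the row measures closed (193 mm from first to last mould), and the arm is clear. No verdict came back, and the force on the end board could not be read directly.

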